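# Clamp the cheese block in the larder's block vise

### The arm

A 6-joint arm with a two-finger parallel gripper is mounted at the origin on the work surface. World frame = base frame: x ahead of the robot, y to its left, z up, the work surface at z = 0. Lengths are in m, angles in rad, forces in N, time in s.
With the tool pointing down it reaches from about 0.3 to 0.875 m from the base axis. Payload 6.4 kg.
Tool frame: the origin (TCP) lies midway between the tips of the shut fingers; the grasp point (between the pads) lies 19 mm behind it; z points along the fingers, y is the line along which they close (so a half turn about z gives the same grasp; the last joint's range is limited). The gripper opens to 85 mm and grips with 20 to 120 N. Pads are 22 mm wide; open, the fingers measure 114 mm over their backs; the gripper's body (76 mm by 85 mm) begins 54 mm behind the grasp point. The pads swing forward as they close: fully open they stand 13 mm farther back than shut.
Start: joints at [-1.352, 0.181, 1.607, -0, 1.354, -0.206], TCP at [0.237, -0.524, 0.231] pointing down, gripper open.
Joint ranges: [-2.99, 2.99], [-0.89, 2.07], [0.3, 2.58], [-1.14, 4.28], [0, 2.63], [-3.12, 3.12]. Speed limits (rad/s): [2.57, 2.57, 3.01, 3.14, 3.14, 3.14].

### API

Orientations are given as a unit quaternion [w, x, y, z].
In Python, from bench import ctrl, vision, workorder gives the robot as it stands. The module is installed in compiled form; this text tells all that it offers.
- The arm moves only by the tool servo_tool, never from a script. Its argument "steps" is a list of rows, each an object of numbers: "dx", "dy", "dz": the shift along the world's x, y, z as a fraction of full scale; "wx", "wy", "wz": the turn, a rotation vector about the world's x, y, z as a fraction of full scale. A call has exactly 5 rows; each row is the pose to reach, as a shift and turn from the pose commanded when the call began, turning the shorter way round; what a row does not reach only later rows make up. Full scale, the value 1, is 100 mm for a shift and pi rad for a turn. A row lasts 1/12 s, in which the tool goes at most 41.7 mm and 7.16 degrees, less where a joint would pass 70% of its speed; a pose out of reach is approached as far as the arm can. A call with a number of a shift or a turn outside -1 to 1 is refused whole. A call with a gripper value outside its range is refused whole. "jaw" is the opening, from 0 (shut) to 1 (fully open), set as the call begins (left out, the last holds). The fingers move at their own pace and stop on an object; the grip force is fixed at half the most. Time passes only in rows, so rows that repeat a pose let the fingers close, or fill a call up. It gives the time, the measured TCP pose, the force, the opening and the grip force at its end, in the units of the state.
- ctrl.get_obs(): the state, without advancing time (a new reading comes with each control period).
- vision.camera(name): name is "scene" or "top"; returns a dict with "frame" (400x640x3 uint8, red, green, blue), "vfov" (degrees; the focal length in pixels is half the picture's height over the tangent of half this angle, whatever the lens; pixels are square), "cx", "cy" (the principal point, pixels), "camera_from_world" (4x4, takes a point from world to camera coordinates). Camera axes: x right, y up, looking along -z (the intrinsics and any distortion apply to the point x, -y, -z); pixel columns grow to the right and rows downward; lengths in m; the calibration is good to about 2 mm. A picture is of the moment at which its call begins. There is no depth.
- workorder.hand_in(): hands the job in; it is judged then, once.
The state is a dict: "time_s": time; "q": joint angles; "dq": joint speeds; "joint_efforts": joint torques, N m; "eef_pos": TCP position; "eef_rot": TCP orientation; "wrist_force": force on the tool from outside, world axes, zero at the start; "torque": the same for the moment, N m; "opening": opening from 0.0 (shut) to 1.0 (fully open); "grasp_force": force on a finger pad.
Only numpy, scipy, OpenCV 4.12 (cv2) and the standard library are available. Lean on these libraries where they do the work, as an engineer would, in place of code of your own. Each camera call takes 0.05 s, during which the arm holds its last target. There are 200 camera calls.

### The job

Pick up the yellow block of hard cheese and set it flat and square on the bed of the vise, between the two jaws, and let go of it. Then crank the red handle clockwise until the sliding jaw's sprung blue pad is pressed in a few millimetres, holding the block snugly against the fixed jaw without crushing it. Last, flip the orange cam lever fully over to its other side to lock the jaw; leave the tub, the pot and the shaker where they are.

Things in the scene. Friction and masses are not known exactly. Their poses are not given: they have to be found in the camera images.
- vise: Block vise bolted to the counter: aluminium bed 115 x 210 mm (x by y), top 16 mm above the counter, two steel jaws. Origin on the counter under the middle of the bed. Its y axis is the clamping direction, from the crank end (-y) to the fixed jaw (+y); x runs across the jaws; z up. A grey screw bracket 50 mm wide, 82 mm high stands at y = -84 to -109 mm.
- bed (a point): Point on the top of the vise's bed, at the vise's x = 0, y = 0, 16 mm above the counter; axes as the vise.
- fixed_jaw: Fixed steel jaw 80 mm wide (x), 22 mm thick (y), top 62 mm above the counter. Origin at the foot of the middle of its clamping face (16 mm above the counter, vise y = +50 mm); the jaw lies on the +y side of it; axes as the vise.
- jaw: Sliding jaw: steel plate 80 mm wide (x), top 62 mm above the counter (cap 68 mm), with an 8 mm blue pad sprung 9 mm in front of it. Origin at the foot of the middle of the unpressed pad's face, 16 mm above the counter; all lies on its -y side, 31 mm thick. The opening is 100 mm when the crank reads 0; each turn moves the jaw 16 mm to +y. The pad yields 1 mm per 10 N, 9 mm at most.
- crank (a joint): Crank angle in rad, 0 with the handle straight up; grows as the vise closes: clockwise seen from the handle's end (from the top the handle first moves to the vise's +x). Many turns; the screw holds where it is left (up to about 55 N at the jaw). About 4 to 5 N at the handle turns it free; squeezing the block adds 1 N per 14 N at the jaw. Snug is 1 to 2 rad past first touch of both jaws.
- crank_axis (a point): Point on the crank's axis of turning (parallel to the vise's y axis), 64 mm above the counter, in the plane in which the middle of the handle circles (vise y = -165 mm). Axes as the vise.
- crank_knob (a point): Middle of the gripping length of the red handle: a freely spinning cylinder 18 mm in diameter and 60 mm long, lying parallel to the vise's y axis (from vise y = -128 to -188 mm), 35 mm from the crank's axis. The point turns with the crank.
- lock (a joint): Orange cam lever's angle in rad: 0 free, leaning 34 degrees from upright to the vise's -x side; 1.2 (its stop) locked, leaning 34 degrees to the +x side. It stays where it is left; about 1.5 to 3 N at the ball moves it.
- lock_pivot (a point): Pivot of the cam lever, 52 mm above the counter behind the fixed jaw (vise y = +85 mm); it turns about the vise's y axis.
- lock_tip (a point): Centre of the 20 mm ball at the end of the orange cam lever, 65 mm from the pivot. The arm is 12 mm thick.
- cheese: Yellow block of hard cheese with a dark red rind at its foot and a white label on top, 56 mm (x) by 70 mm (y) by 50 mm high, 0.2 kg. Origin at the centre of its underside.
- tub: Terracotta-coloured deli tub with a white lid, 72 mm in diameter, 60 mm high; a bystander. Origin at the centre of its underside.
- pot: Small open steel pot, 80 mm in diameter, 55 mm high; a bystander. Origin at the centre of its underside.
- shaker: Small green spice shaker with a black cap, 44 mm in diameter, 62 mm high; a bystander. Origin at the centre of its underside.
Mind the look-alikes: they are no part of the job. Of the things like the cheese, leave any that is purple; of the rest the larger one is meant.

How it is judged:
On the way, in this order (a step that is already met when the one before it is completed fails the run):
1. the cheese stands flat on the bed between the jaws, released, with the lever still free (z of cheese in the frame of bed between -0.004 and 0.004 m and x of cheese in the frame of bed between -0.025 and 0.025 m and y of cheese in the frame of fixed_jaw below 0 m and y of cheese in the frame of jaw above 0 m and angle between cheese's own z axis and vertical below 0.1 rad and contact force between the fingers and cheese below 0.1 N and linear speed of cheese below 0.02 m/s and value of joint lock below 0.5 rad), for 0.2 s.
2. the sliding jaw presses the cheese against the fixed jaw with at least 10 N (contact force between each of jaw, fixed_jaw and cheese above 10 N), for 0.2 s.
3. the cam lever is flipped over to its locked side (value of joint lock above 1 rad), for 0.2 s.
At the end, for the whole second after the job is handed in: The cheese stands flat on the bed, within 25 mm of the middle of the jaws' width, square within 0.12 rad, at rest, pressed by both jaws with at least 10 N; the cam lever is past 1.0 of its 1.2 rad; tub, pot and shaker within 30 mm of their places (all of step 2 and z of cheese in the frame of bed between -0.005 and 0.005 m and x of cheese in the frame of bed between -0.025 and 0.025 m and angle between cheese's own z axis and vertical below 0.1 rad and (angle between the x axis of cheese and the x axis of vise, either way round below 0.12 rad or angle between the x axis of cheese and the y axis of vise, either way round below 0.12 rad) and linear speed of cheese below 0.01 m/s and value of joint lock above 1 rad); the robot touches nothing.
It fails at once if the cheese is crushed: the sliding jaw presses on it with more than 130 N (the pad bottomed) (contact force between jaw and cheese above 130 N).
It fails at once if the tub is moved more than 30 mm (distance of tub from where it was at the start of the episode above 0.03 m).
It fails at once if the pot is moved more than 30 mm (distance of pot from where it was at the start of the episode above 0.03 m).
It fails at once if the shaker is moved more than 30 mm (distance of shaker from where it was at the start of the episode above 0.03 m).
It also fails if it takes over 72 s, if anything falls off the work surface, if the arm or the gripper's body presses on something with over 40 N, if the wrist force passes 120 N, or if a joint passes its speed limit or range.

## Working session

There is one attempt and no reset: what is moved stays moved. The work goes in short steps, Python scripts to look and compute and a tool call to move; the robot and the scene stay as the last step left them, time stands still between calls to the robot, and variables do not carry over. Pictures are saved under pics/ and viewed, at most 10 in all, crops included, and the job is handed in when it is done.

Besides the shell and the picture viewer there is one more tool, called after "Call:" as name(argument=value, ...) on one line, values as JSON. servo_tool: Moves the arm, as the interface text tells. Its arguments: {"type":"object","properties":{"steps":{"type":"array","items":{"type":"object","properties":{"dx":{"type":"number"},"dy":{"type":"number"},"dz":{"type":"number"},"wx":{"type":"number"},"wy":{"type":"number"},"wz":{"type":"number"}}}},"jaw":{"type":"number"}},"required":["steps"]}

```bash
mkdir -p pics
cat > h.py <<'E'
import numpy as np, cv2
from bench import ctrl, vision, workorder
def cam(n):
    c=vision.camera(n); c['f']=200/np.tan(np.radians(c['vfov'])/2); return c
def ray(c,u,v):
    M=np.array(c['camera_from_world']); R=M[:3,:3]; o=-R.T@M[:3,3]
    d=R.T@np.array([(u-c['cx'])/c['f'],-(v-c['cy'])/c['f'],-1]); return o,d
def onz(c,u,v,z):
    o,d=ray(c,u,v); return o+d*(z-o[2])/d[2]
def proj(c,p):
    M=np.array(c['camera_from_world']); q=M[:3,:3]@np.array(p)+M[:3,3]
    return np.array([c['cx']+c['f']*q[0]/-q[2], c['cy']-c['f']*q[1]/-q[2]])
E
python3 - <<'E'
from h import *
for n in ('top','scene'):
    c=cam(n); print({k:v for k,v in c.items() if k!='frame'}); print(ray(c,320,200)[0])
    cv2.imwrite(f'pics/{n}0.png',c['frame'][:,:,::-1]); np.save(n+'0.npy',c['frame'])
print(ctrl.get_obs())
E
```

```text
{'vfov': 44.03669118619894, 'cx': 319.22707389070433, 'cy': 197.8567896765822, 'camera_from_world': array([[ 0.02170782, -0.99961803, -0.01710449,  0.06757363],
       [ 0.99823825,  0.02072657,  0.05559504, -0.51188531],
       [-0.05521928, -0.0182812 ,  0.99830688, -1.45486391],
       [ 0.        ,  0.        ,  0.        ,  1.        ]]), 'f': np.float64(494.56139229583744)}
[0.42918008 0.05156078 1.48201475]
{'vfov': 54.144599962464525, 'cx': 315.9166393378707, 'cy': 195.7934492686765, 'camera_from_world': array([[ 8.36860428e-01,  5.47415700e-01, -8.21740703e-04,
        -4.61940331e-01],
       [-3.05397132e-01,  4.68119884e-01,  8.29214306e-01,
         3.52132061e-02],
       [ 4.54309603e-01, -6.93685682e-01,  5.58930192e-01,
        -1.16346755e+00],
       [ 0.00000000e+00,  0.00000000e+00,  0.00000000e+00,
         1.00000000e+00]]), 'f': np.float64(391.30064456059756)}
[ 0.92590808 -0.57069139  0.62071825]
{'time_s': 0.1, 'q': array([-1.35231665e+00,  1.81479605e-01,  1.60790743e+00, -1.75292916e-05,
        1.35379301e+00, -2.06345095e-01]), 'dq': array([ 0.00164081, -0.00346922, -0.00323166, -0.00055257, -0.00012067,
        0.00075211]), 'joint_efforts': array([ 8.40971393e-05, -4.45882380e+01, -3.52237594e+01, -2.45848341e-04,
        4.19527831e-03, -1.60385974e-05]), 'eef_pos': array([ 0.23687007, -0.52339993,  0.23046729]), 'eef_rot': array([-7.93630525e-04,  9.77524477e-01,  2.10820461e-01, -1.33729905e-05]), 'wrist_force': array([ 0.0197892 , -0.02036367,  0.51506388]), 'torque': array([-0.02951393, -0.04976939, -0.01544837]), 'grasp_force': 0.0, 'opening': 1.0064237784409584}
```

View pics/top0.png

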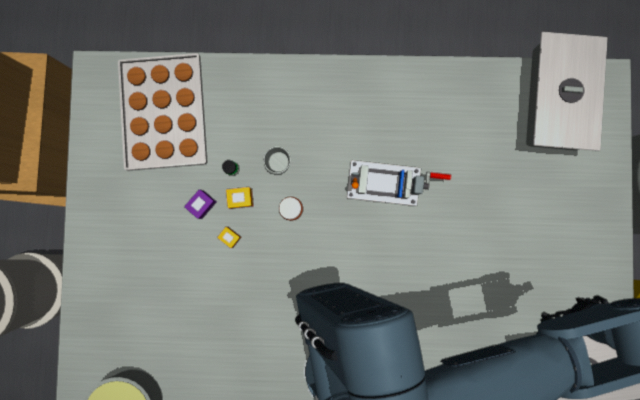

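View pics/scene0.png

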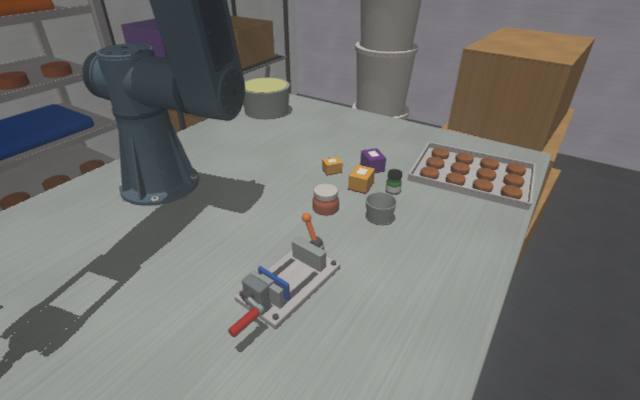

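The top view shows the larger yellow cheese at about (239,198), the tub at (290,208), the pot at (277,161) and the shaker at (230,167). The vise is at about (384,183), with its red handle to the right (world -y) and the orange lever to the left. The scene view agrees.

```bash
cat > m.py <<'E'
from h import *
def comps(img,lo,hi,box=None,mn=15):
    h=cv2.cvtColor(img,cv2.COLOR_RGB2HSV); m=cv2.inRange(h,np.array(lo),np.array(hi))
    if box: k=np.zeros_like(m); x0,y0,x1,y1=box; k[y0:y1,x0:x1]=1; m=m*k
    n,l,s,c=cv2.connectedComponentsWithStats(m)
    return m,[(np.round(c[i],1),s[i],cv2.minAreaRect(np.argwhere(l==i)[:,::-1].astype(np.float32))) for i in range(1,n) if s[i][4]>=mn]
E
python3 - <<'E'
from m import *
T=cam('top');S=cam('scene')
for nm,c,box in (('top',T,(180,130,470,260)),('scene',S,(200,130,420,360))):
  im=c['frame']
  for col,lo,hi in (('yellow',(15,120,90),(32,255,255)),('orange',(5,150,90),(15,255,255)),('red',(0,180,90),(4,255,255)),('blue',(105,150,50),(120,255,255)),('white',(0,0,195),(179,40,255))):
    for a in comps(im,lo,hi,box,6)[1]: print(nm,col,a[0],a[1],a[2])
im=cv2.resize(T['frame'][130:250,180:470],None,fx=2.7,fy=2.7,interpolation=cv2.INTER_CUBIC)
im2=cv2.resize(S['frame'][205:345,225:345],None,fx=2.0,fy=2.0,interpolation=cv2.INTER_CUBIC)
out=np.zeros((im.shape[0]+im2.shape[0],max(im.shape[1],im2.shape[1]),3),np.uint8); out[:im.shape[0],:im.shape[1]]=im; out[im.shape[0]:,:im2.shape[1]]=im2
print(out.shape);cv2.imwrite('pics/z1.png',out[:599,:,::-1])
E
```

```text
top yellow [355.6 184.9] [354 184   4   3  11] ((355.5, 185.0), (2.0, 3.0), 90.0)
top yellow [239.2 197.3] [226 187  27  22 368] ((238.97560119628906, 197.28050231933594), (19.5463809967041, 25.509685516357422), 83.6598129272461)
top yellow [228.9 236.9] [218 227  22  21 202] ((228.55384826660156, 236.93077087402344), (18.33051300048828, 14.99769115447998), 37.87498474121094)
top orange [188.  147.2] [180 139  17  17 224] ((188.0, 147.0), (16.0, 16.0), 90.0)
top orange [354.8 183.3] [352 178   7  11  46] ((355.0, 183.0), (10.0, 6.0), 90.0)
top red [439.5 175.7] [430 173  20   6  93] ((439.6462097167969, 175.8307647705078), (19.101348876953125, 4.961389541625977), 7.125016689300537)
top blue [400.5 183.8] [397 171   7  26  99] ((400.3292541503906, 183.53659057617188), (4.085967063903809, 25.509687423706055), 6.34019136428833)
top white [193.6 147.1] [180 130  25  35 434] ((191.0221405029297, 146.8318634033203), (33.1929817199707, 24.279438018798828), 86.18592071533203)
top white [377.4 177. ] [350 162  65  30 873] ((381.0365905761719, 178.67074584960938), (63.166831970214844, 29.15392
[... 1419 characters left out ...]
 67] ((311.0500183105469, 230.6500244140625), (18.34120750427246, 3.4785051345825195), 71.56504821777344)
scene blue [273.1 275.9] [259 267  29  18  57] ((273.0712585449219, 275.88714599609375), (32.21757507324219, 1.8689756393432617), 32.2756462097168)
scene white [373.2 153.3] [369 151   9   5  27] ((373.0000305175781, 153.00001525878906), (7.071067810058594, 4.242640495300293), 45.0)
scene white [331.8 160.1] [329 159   7   3  14] ((331.8500061035156, 160.0500030517578), (1.8973664045333862, 6.008327484130859), 71.56504821777344)
scene white [361.6 170.8] [357 168  10   6  40] ((361.558837890625, 170.76470947265625), (8.246211051940918, 5.093247413635254), 14.03624439239502)
(604, 783, 3)
```

View pics/z1.png

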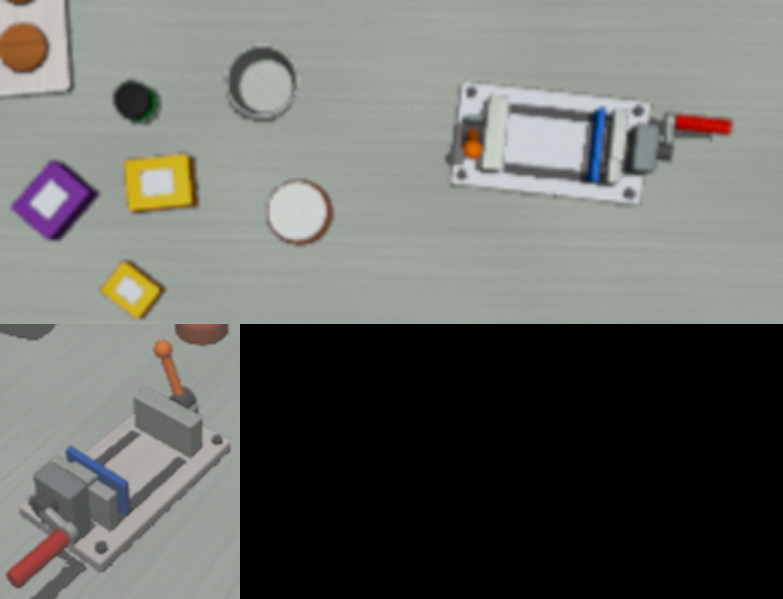

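The crop shows the vise bed's corners at crop (461,82), (648,103), (638,203) and (451,183). The blue pad is near crop x 598, the fixed jaw face near 506, the red handle centre at (703,125), and the orange ball at (473,148).

```bash
cat >> m.py <<'E'
def tri(c1,p1,c2,p2):
    o1,d1=ray(c1,*p1);o2,d2=ray(c2,*p2); A=np.stack([d1,-d2],1); s=np.linalg.lstsq(A,o2-o1,rcond=None)[0]
    a=o1+d1*s[0]; b=o2+d2*s[1]; return (a+b)/2, np.linalg.norm(a-b)
E
python3 - <<'E'
from m import *
np.set_printoptions(precision=4,suppress=True)
T=cam('top');S=cam('scene')
# bed corners, crop -> full
cs=np.array([(461,82),(648,103),(638,203),(451,183)])/2.7+[180-.3,130-.3]
W=np.array([onz(T,*p,0.016) for p in cs]); ctr=W.mean(0); print(W,ctr)
for i in range(4): print(np.linalg.norm(W[i]-W[(i+1)%4]))
yv=(W[0]-W[1])+(W[3]-W[2]); yaw=np.arctan2(-yv[0],yv[1]); print('yaw',yaw)
R=np.array([[np.cos(yaw),-np.sin(yaw),0],[np.sin(yaw),np.cos(yaw),0],[0,0,1]])
V=lambda p:R.T@(np.array(p)-[ctr[0],ctr[1],0])
m,_=comps(S['frame'],(0,180,60),(4,255,255),(200,280,290,350)); m2,_=comps(S['frame'],(170,150,60),(179,255,255),(200,280,290,350))
p=np.argwhere(m|m2)[:,::-1]; print('red scene',p.mean(0),len(p))
h,e=tri(T,(439.5,175.7),S,p.mean(0)); print('handle',h,e,'vise',V(h))
b,e=tri(T,(355.6,184.9),S,(306,216.6)); print('ball',b,e,V(b))
print('pad top',V(onz(T,400.4,183.7,.06)))
print('fixedface top',V(onz(T,506/2.7+180,.5*(96+168)/2.7+130,.062)))
# cheese
pc=onz(T,239.0,197.2,.05); print('cheese top ctr',pc,V(pc)); print(tri(T,(238,196.9),S,(361.6,170.8)))
hs=cv2.cvtColor(T['frame'],cv2.COLOR_RGB2HSV); m=np.zeros((400,640),np.uint8)
sub=hs[180:215,215:260]; m[180:215,215:260]=((sub[...,1]>120)&(sub[...,2]>60)|(sub[...,2]>200)).astype(np.uint8)
n,l,s,c=cv2.connectedComponentsWithStats(m); i=1+np.argmax(s[1:,4])
for nm,q in (('white+yellow+rind',np.argwhere(l==i)[:,::-1]),):
    r=cv2.minAreaRect(q.astype(np.float32)); bx=cv2.boxPoints(r); w=np.array([onz(T,*p_,.05) for p_ in bx]); print(r,w,w.mean(0))
    e=w-np.roll(w,1,0); print(np.linalg.norm(e,axis=1),np.arctan2(e[:,1],e[:,0]))
for nm,u,v,z in (('tub',289.5,207.5,.06),('pot',277,161,.055),('shaker',230,167,.062)): print(nm,onz(T,u,v,z))
E
```

```text
[[ 0.6249 -0.0121  0.016 ]
 [ 0.6057 -0.2179  0.016 ]
 [ 0.4954 -0.2082  0.016 ]
 [ 0.5131 -0.0032  0.016 ]] [ 0.5598 -0.1104  0.016 ]
0.2067184003813346
0.1107068191253578
0.20576416627390412
0.1121714397012755
yaw -0.08962377416629862
red scene [nan nan] 0
 ** On entry to DLASCL parameter number  4 had an illegal value
 ** On entry to DLASCL parameter number  4 had an illegal value
 ** On entry to DLASCL parameter number  4 had an illegal value
 ** On entry to DLASCL parameter number  4 had an illegal value
 ** On entry to DLASCL parameter number  5 had an illegal value
 ** On entry to DLASCL parameter number  4 had an illegal value<stdin>:12: RuntimeWarning: Mean of empty slice.
  ret = um.true_divide(
<stdin>:13: RuntimeWarning: Mean of empty slice.
Traceback (most recent call last):
  File "m.py", line 8, in tri
    o1,d1=ray(c1,*p1);o2,d2=ray(c2,*p2); A=np.stack([d1,-d2],1); s=np.linalg.lstsq(A,o2-o1,rcond=None)[0]
                                                                   ~~~~~~~~~~~~~~~^^^^^^^^^^^^^^^^^^^^
numpy.linalg.LinAlgError: SVD did not converge in Linear Least Squares
```

```bash
cat > v.py <<'E'
from m import *
np.set_printoptions(precision=4,suppress=True)
ctr=np.array([0.5598,-0.1104,0]); yaw=-0.0896
def R(): return np.array([[np.cos(yaw),-np.sin(yaw),0],[np.sin(yaw),np.cos(yaw),0],[0,0,1]])
def V(p): return R().T@(np.array(p)-ctr)
def Wd(p): return R()@np.array(p)+ctr
E
python3 - <<'E'
from v import *
T=cam('top');S=cam('scene')
f=S['frame'].astype(int); mm=(f[...,0]>110)&(f[...,1]<90)&(f[...,2]<90)&(f[...,0]-f[...,1]>70); k=np.zeros_like(mm);k[295:345,215:275]=1
p=np.argwhere(mm&k)[:,::-1]; print('red scene',p.mean(0),p.min(0),p.max(0),len(p))
h,e=tri(T,(439.5,175.7),S,p.mean(0)); print('handle',h,e,'vise',V(h))
b,e=tri(T,(355.6,184.9),S,(306,216.6)); print('ball',b,e,V(b))
for q in ((-.0363,.085,.1059),): print('ball expected px',proj(T,Wd(q)),proj(S,Wd(q)))
print('axis proj',proj(T,Wd((0,-.158,.064))),'handle0',proj(T,Wd((0,-.158,.099))),proj(S,Wd((0,-.158,.099))))
for x,y in ((.0575,.105),(.0575,-.105),(-.0575,-.105),(-.0575,.105)): print('bed corner',proj(T,Wd((x,y,.016))),proj(S,Wd((x,y,.016))))
print('pad top',V(onz(T,400.4,183.7,.06)))
print('fixedface top',V(onz(T,506/2.7+180,.5*(96+168)/2.7+130,.062)))
pc=onz(T,239.0,197.2,.05); print('cheese top ctr',pc,V(pc)); print(tri(T,(238,196.9),S,(361.6,170.8)))
hs=cv2.cvtColor(T['frame'],cv2.COLOR_RGB2HSV); m=np.zeros((400,640),np.uint8)
sub=hs[180:215,215:260]; m[180:215,215:260]=((sub[...,1]>120)&(sub[...,2]>60)|(sub[...,2]>200)).astype(np.uint8)
n,l,s,c=cv2.connectedComponentsWithStats(m); i=1+np.argmax(s[1:,4])
q=np.argwhere(l==i)[:,::-1]
r=cv2.minAreaRect(q.astype(np.float32)); bx=cv2.boxPoints(r); w=np.array([onz(T,*p_,.05) for p_ in bx]); print(r,w,w.mean(0))
e=w-np.roll(w,1,0); print(np.linalg.norm(e,axis=1),np.arctan2(e[:,1],e[:,0]))
for nm,u,v,z in (('tub',289.5,207.5,.06),('pot',277,161,.055),('shaker',230,167,.062)): print(nm,onz(T,u,v,z))
E
```

```text
red scene [243.8996 320.4618] [229 308] [258 333] 249
handle [ 0.5782 -0.2675  0.0596] 0.0018134126671331035 vise [ 0.0324 -0.1549  0.0596]
ball [ 0.5424 -0.0234  0.117 ] 0.0005366958420704488 [-0.0251  0.0851  0.117 ]
ball expected px [355.0357 189.297 ] [302.1746 218.7661]
axis proj [440.0513 187.0927] handle0 [442.8934 186.1237] [227.759  297.1359]
bed corner [350.0637 159.5422] [341.4678 262.9412]
bed corner [420.4453 167.193 ] [276.0647 325.2711]
bed corner [416.5502 205.6622] [234.0929 295.6706]
bed corner [345.8871 197.8519] [301.5158 241.7298]
pad top [-0.0023 -0.045   0.06  ]
fixedface top [0.0009 0.0508 0.062 ]
cheese top ctr [0.5055 0.3112 0.05  ] [-0.0918  0.415   0.05  ]
(array([0.5051, 0.3129, 0.0534]), np.float64(0.002237657134274615))
((238.97560119628906, 197.28050231933594), (19.5463809967041, 25.509687423706055), 83.6598129272461) [[0.5286 0.3522 0.05  ]
 [0.5383 0.2784 0.05  ]
 [0.4819 0.2704 0.05  ]
 [0.4722 0.344  0.05  ]] [0.5053 0.3112 0.05  ]
[0.057  0.0744 0.057  0.0743] [ 0.1429 -1.4396 -3.0016  1.7024]
tub [0.4782 0.1626 0.06  ]
pot [0.6128 0.2028 0.055 ]
shaker [0.5918 0.3378 0.062 ]
```

Call:
servo_tool(steps=[{"dx": 0.08,"dy": 0.2,"wz": 0.0272},{"dx": 0.16,"dy": 0.4,"wz": 0.0544},{"dx": 0.24,"dy": 0.6,"wz": 0.0816},{"dx": 0.32,"dy": 0.8,"wz": 0.1088},{"dx": 0.4,"dy": 1,"wz": 0.136}], jaw=0.9)

```text
$.steps[0]: bad value
```

Call:
servo_tool(steps=[{"dx": 0.08,"dy": 0.2,"wz": 0.0272},{"dx": 0.16,"dy": 0.4,"wz": 0.0544},{"dx": 0.24,"dy": 0.6,"wz": 0.0816},{"dx": 0.32,"dy": 0.8,"wz": 0.1088},{"dx": 0.4,"dy": 1,"wz": 0.136}])

```text
$.steps[0]: bad value
```

Call:
servo_tool(steps=[{"dx": 0.08,"dy": 0.2,"wz": 0.0272},{"dx": 0.16,"dy": 0.4,"wz": 0.0544},{"dx": 0.24,"dy": 0.6,"wz": 0.0816},{"dx": 0.32,"dy": 0.8,"wz": 0.1088},{"dx": 0.4,"dy": 1,"wz": 0.136}])

```text
$.steps[0]: bad value
```

Call:
servo_tool(steps=[{"dx": 0.08,"dy": 0.2,"dz": 0,"wx": 0,"wy": 0,"wz": 0.027},{"dx": 0.16,"dy": 0.4,"dz": 0,"wx": 0,"wy": 0,"wz": 0.054},{"dx": 0.24,"dy": 0.6,"dz": 0,"wx": 0,"wy": 0,"wz": 0.082},{"dx": 0.32,"dy": 0.8,"dz": 0,"wx": 0,"wy": 0,"wz": 0.109},{"dx": 0.4,"dy": 1,"dz": 0,"wx": 0,"wy": 0,"wz": 0.136}], jaw=0.9)

```text
time_s: 0.82
eef_pos: [0.2772, -0.423, 0.2313]
eef_rot: [0.0, 0.91, 0.415, 0.0]
wrist_force: [0.5, 0.8, 0.7]
opening: 0.901
grasp_force: 0.0
```

Call:
servo_tool(steps=[{"dx": 0.08,"dy": 0.2,"dz": 0,"wx": 0,"wy": 0,"wz": 0.027},{"dx": 0.16,"dy": 0.4,"dz": 0,"wx": 0,"wy": 0,"wz": 0.054},{"dx": 0.24,"dy": 0.6,"dz": 0,"wx": 0,"wy": 0,"wz": 0.082},{"dx": 0.32,"dy": 0.8,"dz": 0,"wx": 0,"wy": 0,"wz": 0.109},{"dx": 0.4,"dy": 1,"dz": 0,"wx": 0,"wy": 0,"wz": 0.136}])

```text
time_s: 1.23
eef_pos: [0.3173, -0.3229, 0.2314]
eef_rot: [0.0, 0.801, 0.599, -0.0]
wrist_force: [0.3, 0.5, -0.2]
opening: 0.903
grasp_force: 0.0
```

Call:
servo_tool(steps=[{"dx": 0.08,"dy": 0.2,"dz": 0,"wx": 0,"wy": 0,"wz": 0.027},{"dx": 0.16,"dy": 0.4,"dz": 0,"wx": 0,"wy": 0,"wz": 0.054},{"dx": 0.24,"dy": 0.6,"dz": 0,"wx": 0,"wy": 0,"wz": 0.082},{"dx": 0.32,"dy": 0.8,"dz": 0,"wx": 0,"wy": 0,"wz": 0.109},{"dx": 0.4,"dy": 1,"dz": 0,"wx": 0,"wy": 0,"wz": 0.136}])

```text
time_s: 1.65
eef_pos: [0.3573, -0.2229, 0.2315]
eef_rot: [0.0, 0.656, 0.755, -0.0]
wrist_force: [0.8, 0.4, 0.8]
opening: 0.9
grasp_force: 0.0
```

Call:
servo_tool(steps=[{"dx": 0.08,"dy": 0.2,"dz": 0,"wx": 0,"wy": 0,"wz": 0},{"dx": 0.16,"dy": 0.4,"dz": 0,"wx": 0,"wy": 0,"wz": 0},{"dx": 0.24,"dy": 0.6,"dz": 0,"wx": 0,"wy": 0,"wz": 0},{"dx": 0.32,"dy": 0.8,"dz": 0,"wx": 0,"wy": 0,"wz": 0},{"dx": 0.4,"dy": 1,"dz": 0,"wx": 0,"wy": 0,"wz": 0}])

```text
time_s: 2.07
eef_pos: [0.3973, -0.1229, 0.2315]
eef_rot: [0.0, 0.658, 0.753, 0.0]
wrist_force: [0.2, -0.5, 0.2]
opening: 0.901
grasp_force: 0.0
```

Call:
servo_tool(steps=[{"dx": 0.08,"dy": 0.2,"dz": 0,"wx": 0,"wy": 0,"wz": 0},{"dx": 0.16,"dy": 0.4,"dz": 0,"wx": 0,"wy": 0,"wz": 0},{"dx": 0.24,"dy": 0.6,"dz": 0,"wx": 0,"wy": 0,"wz": 0},{"dx": 0.32,"dy": 0.8,"dz": 0,"wx": 0,"wy": 0,"wz": 0},{"dx": 0.4,"dy": 1,"dz": 0,"wx": 0,"wy": 0,"wz": 0}])

```text
time_s: 2.48
eef_pos: [0.4373, -0.0228, 0.2315]
eef_rot: [0.0, 0.657, 0.753, 0.0]
wrist_force: [-0.8, -0.1, -0.1]
opening: 0.899
grasp_force: 0.0
```

Call:
servo_tool(steps=[{"dx": 0.08,"dy": 0.2,"dz": 0,"wx": 0,"wy": 0,"wz": 0},{"dx": 0.16,"dy": 0.4,"dz": 0,"wx": 0,"wy": 0,"wz": 0},{"dx": 0.24,"dy": 0.6,"dz": 0,"wx": 0,"wy": 0,"wz": 0},{"dx": 0.32,"dy": 0.8,"dz": 0,"wx": 0,"wy": 0,"wz": 0},{"dx": 0.4,"dy": 1,"dz": 0,"wx": 0,"wy": 0,"wz": 0}])

```text
time_s: 2.9
eef_pos: [0.4773, 0.0772, 0.2314]
eef_rot: [0.0, 0.657, 0.754, 0.0]
wrist_force: [-0.5, -0.9, 0.0]
opening: 0.901
grasp_force: 0.0
```

Call:
servo_tool(steps=[{"dx": 0.04,"dy": 0.2,"dz": 0,"wx": 0,"wy": 0,"wz": 0},{"dx": 0.08,"dy": 0.4,"dz": 0,"wx": 0,"wy": 0,"wz": 0},{"dx": 0.12,"dy": 0.6,"dz": 0,"wx": 0,"wy": 0,"wz": 0},{"dx": 0.16,"dy": 0.8,"dz": 0,"wx": 0,"wy": 0,"wz": 0},{"dx": 0.2,"dy": 1,"dz": 0,"wx": 0,"wy": 0,"wz": 0}])

```text
time_s: 3.32
eef_pos: [0.4971, 0.1772, 0.2314]
eef_rot: [0.0, 0.657, 0.753, 0.0]
wrist_force: [-0.4, -0.5, -0.7]
opening: 0.9
grasp_force: 0.0
```

Call:
servo_tool(steps=[{"dx": 0.02,"dy": 0.2,"dz": 0,"wx": 0,"wy": 0,"wz": 0},{"dx": 0.04,"dy": 0.4,"dz": -0.1,"wx": 0,"wy": 0,"wz": 0},{"dx": 0.05,"dy": 0.6,"dz": -0.3,"wx": 0,"wy": 0,"wz": 0},{"dx": 0.07,"dy": 0.8,"dz": -0.5,"wx": 0,"wy": 0,"wz": 0},{"dx": 0.08,"dy": 1,"dz": -0.7,"wx": 0,"wy": 0,"wz": 0}])

```text
time_s: 3.73
eef_pos: [0.5053, 0.2772, 0.1608]
eef_rot: [0.0, 0.658, 0.753, 0.0]
wrist_force: [0.7, -0.1, -0.2]
opening: 0.898
grasp_force: 0.0
```

Call:
servo_tool(steps=[{"dx": 0,"dy": 0.2,"dz": -0.2,"wx": 0,"wy": 0,"wz": 0},{"dx": 0,"dy": 0.36,"dz": -0.5,"wx": 0,"wy": 0,"wz": 0},{"dx": 0,"dy": 0.36,"dz": -0.7,"wx": 0,"wy": 0,"wz": 0},{"dx": 0,"dy": 0.36,"dz": -0.7,"wx": 0,"wy": 0,"wz": 0},{"dx": 0,"dy": 0.36,"dz": -0.7,"wx": 0,"wy": 0,"wz": 0}])

```text
time_s: 4.15
eef_pos: [0.504, 0.3118, 0.0902]
eef_rot: [-0.001, 0.657, 0.754, -0.001]
wrist_force: [1.0, 0.3, 0.9]
opening: 0.9
grasp_force: 0.0
```

Run:
```python
from v import *
S=cam('scene'); cv2.imwrite('pics/s2.png',cv2.resize(S['frame'][60:260,260:460],None,fx=3,fy=3)[:,:,::-1])
o=ctrl.get_obs(); print(o['eef_pos'],o['q'],proj(S,o['eef_pos']))
```

```text
[0.5053 0.312  0.0919] [ 0.3535  0.3795  1.6622 -0.0001  1.0997  0.2179] [362.8047 159.062 ]
```

View pics/s2.png

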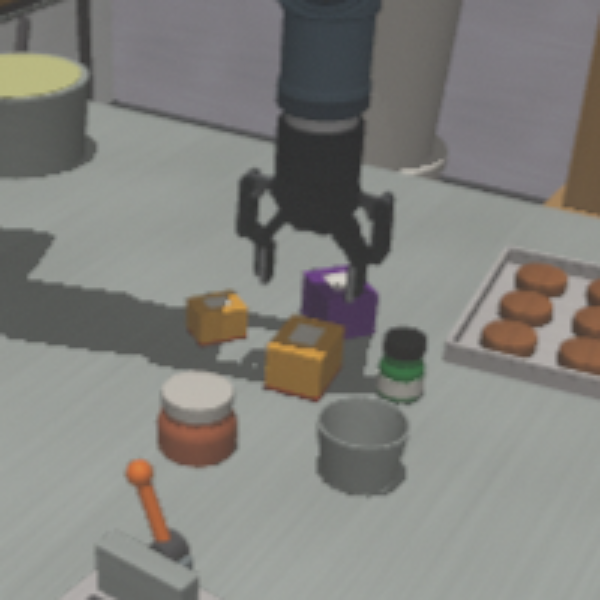

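The open fingers, at crop (263,280) and (355,295), straddle the cheese top at (305,335). I'll descend and grip.

Call:
servo_tool(steps=[{"dx": 0,"dy": 0,"dz": -0.2,"wx": 0,"wy": 0,"wz": 0},{"dx": 0,"dy": 0,"dz": -0.4,"wx": 0,"wy": 0,"wz": 0},{"dx": 0,"dy": 0,"dz": -0.6,"wx": 0,"wy": 0,"wz": 0},{"dx": 0,"dy": 0,"dz": -0.75,"wx": 0,"wy": 0,"wz": 0},{"dx": 0,"dy": 0,"dz": -0.81,"wx": 0,"wy": 0,"wz": 0}])

```text
time_s: 4.62
eef_pos: [0.5055, 0.3115, 0.0104]
eef_rot: [0.0, 0.658, 0.753, 0.0]
wrist_force: [-0.1, 0.6, -0.5]
opening: 0.904
grasp_force: 0.0
```

Call:
servo_tool(steps=[{"dx": 0,"dy": 0,"dz": 0,"wx": 0,"wy": 0,"wz": 0},{"dx": 0,"dy": 0,"dz": 0,"wx": 0,"wy": 0,"wz": 0},{"dx": 0,"dy": 0,"dz": 0,"wx": 0,"wy": 0,"wz": 0},{"dx": 0,"dy": 0,"dz": 0,"wx": 0,"wy": 0,"wz": 0},{"dx": 0,"dy": 0,"dz": 0,"wx": 0,"wy": 0,"wz": 0}], jaw=0.3)

```text
time_s: 5.03
eef_pos: [0.5064, 0.3125, 0.0121]
eef_rot: [0.001, 0.658, 0.753, 0.001]
wrist_force: [-0.3, -1.6, 5.8]
opening: 0.649
grasp_force: 65.6
```

Call:
servo_tool(steps=[{"dx": 0,"dy": 0,"dz": 0,"wx": 0,"wy": 0,"wz": 0},{"dx": 0,"dy": 0,"dz": 0,"wx": 0,"wy": 0,"wz": 0},{"dx": 0,"dy": 0,"dz": 0,"wx": 0,"wy": 0,"wz": 0},{"dx": 0,"dy": 0,"dz": 0.1,"wx": 0,"wy": 0,"wz": 0},{"dx": 0,"dy": 0,"dz": 0.2,"wx": 0,"wy": 0,"wz": 0}])

```text
time_s: 5.45
eef_pos: [0.5042, 0.3119, 0.0304]
eef_rot: [-0.0, 0.657, 0.753, -0.001]
wrist_force: [-0.1, 0.6, -1.8]
opening: 0.647
grasp_force: 64.7
```

Call:
servo_tool(steps=[{"dx": 0,"dy": 0,"dz": 0.2,"wx": 0,"wy": 0,"wz": 0},{"dx": 0,"dy": 0,"dz": 0.4,"wx": 0,"wy": 0,"wz": 0},{"dx": 0,"dy": 0,"dz": 0.6,"wx": 0,"wy": 0,"wz": 0},{"dx": 0,"dy": -0.1,"dz": 0.8,"wx": 0,"wy": 0,"wz": 0},{"dx": 0,"dy": -0.2,"dz": 1,"wx": 0,"wy": 0,"wz": 0}])

```text
time_s: 5.87
eef_pos: [0.5047, 0.2923, 0.132]
eef_rot: [0.0, 0.657, 0.754, 0.0]
wrist_force: [-0.6, -0.7, -1.9]
opening: 0.646
grasp_force: 64.7
```

Call:
servo_tool(steps=[{"dx": 0.05,"dy": -0.2,"dz": 0.2,"wx": 0,"wy": 0,"wz": 0},{"dx": 0.1,"dy": -0.4,"dz": 0.4,"wx": 0,"wy": 0,"wz": 0},{"dx": 0.15,"dy": -0.6,"dz": 0.6,"wx": 0,"wy": 0,"wz": 0},{"dx": 0.2,"dy": -0.8,"dz": 0.6,"wx": 0,"wy": 0,"wz": 0},{"dx": 0.25,"dy": -1,"dz": 0.6,"wx": 0,"wy": 0,"wz": 0}])

```text
time_s: 6.28
eef_pos: [0.5311, 0.1915, 0.1932]
eef_rot: [0.001, 0.657, 0.754, 0.002]
wrist_force: [-0.2, 0.2, -2.8]
opening: 0.643
grasp_force: 65.0
```

Call:
servo_tool(steps=[{"dx": 0.05,"dy": -0.2,"dz": 0,"wx": 0,"wy": 0,"wz": -0.014},{"dx": 0.1,"dy": -0.4,"dz": 0,"wx": 0,"wy": 0,"wz": -0.029},{"dx": 0.15,"dy": -0.6,"dz": 0,"wx": 0,"wy": 0,"wz": -0.043},{"dx": 0.2,"dy": -0.8,"dz": 0,"wx": 0,"wy": 0,"wz": -0.057},{"dx": 0.25,"dy": -1,"dz": 0,"wx": 0,"wy": 0,"wz": -0.0715}])

```text
time_s: 6.7
eef_pos: [0.5549, 0.0912, 0.1911]
eef_rot: [0.0, 0.738, 0.674, 0.0]
wrist_force: [0.4, 0.1, -2.4]
opening: 0.648
grasp_force: 64.9
```

Call:
servo_tool(steps=[{"dx": 0.02,"dy": -0.2,"dz": 0,"wx": 0,"wy": 0,"wz": 0},{"dx": 0.04,"dy": -0.4,"dz": 0,"wx": 0,"wy": 0,"wz": 0},{"dx": 0.06,"dy": -0.6,"dz": 0,"wx": 0,"wy": 0,"wz": 0},{"dx": 0.06,"dy": -0.8,"dz": 0,"wx": 0,"wy": 0,"wz": 0},{"dx": 0.06,"dy": -1,"dz": 0,"wx": 0,"wy": 0,"wz": 0}])

```text
time_s: 7.12
eef_pos: [0.5608, -0.0087, 0.191]
eef_rot: [0.0, 0.738, 0.675, 0.0]
wrist_force: [-0.6, 0.0, -3.0]
opening: 0.65
grasp_force: 64.9
```

Call:
servo_tool(steps=[{"dx": 0,"dy": -0.2,"dz": 0,"wx": 0,"wy": 0,"wz": 0},{"dx": 0,"dy": -0.4,"dz": 0,"wx": 0,"wy": 0,"wz": 0},{"dx": 0,"dy": -0.6,"dz": 0,"wx": 0,"wy": 0,"wz": 0},{"dx": 0,"dy": -0.8,"dz": 0,"wx": 0,"wy": 0,"wz": 0},{"dx": 0,"dy": -0.94,"dz": -0.1,"wx": 0,"wy": 0,"wz": 0}])

```text
time_s: 7.53
eef_pos: [0.5622, -0.104, 0.1829]
eef_rot: [0.002, 0.738, 0.675, 0.001]
wrist_force: [0.7, -0.3, -1.4]
opening: 0.648
grasp_force: 64.9
```

Call:
servo_tool(steps=[{"dx": 0,"dy": 0,"dz": -0.2,"wx": 0,"wy": 0,"wz": 0},{"dx": 0,"dy": 0,"dz": -0.4,"wx": 0,"wy": 0,"wz": 0},{"dx": 0,"dy": 0,"dz": -0.5,"wx": 0,"wy": 0,"wz": 0},{"dx": 0,"dy": 0,"dz": -0.6,"wx": 0,"wy": 0,"wz": 0},{"dx": 0,"dy": 0,"dz": -0.6,"wx": 0,"wy": 0,"wz": 0}])

```text
time_s: 7.95
eef_pos: [0.5595, -0.101, 0.118]
eef_rot: [-0.002, 0.738, 0.675, -0.001]
wrist_force: [-1.0, 0.3, -2.2]
opening: 0.647
grasp_force: 64.8
```

Run:
```python
from v import *
S=cam('scene');T=cam('top'); a=cv2.resize(S['frame'][160:345,200:380],None,fx=2.2,fy=2.2,interpolation=2);b=cv2.resize(T['frame'][130:230,320:470],None,fx=2.6,fy=2.6,interpolation=2)
o=np.zeros((a.shape[0],a.shape[1]+b.shape[1],3),np.uint8);o[:,:a.shape[1]]=a;o[:b.shape[0],a.shape[1]:]=b;print(o.shape,a.shape)
cv2.imwrite('pics/s3.png',o[:,:,::-1]); np.save('S3.npy',S['frame'])
ob=ctrl.get_obs(); print(ob['eef_pos'],V(ob['eef_pos']),ob['eef_rot'],ob['opening'])
```

```text
(407, 786, 3) (407, 396, 3)
[ 0.5611 -0.1016  0.1205] [0.0006 0.0089 0.1205] [-0.0001  0.7376  0.6752  0.    ] 0.6501212987467664
```

View pics/s3.png

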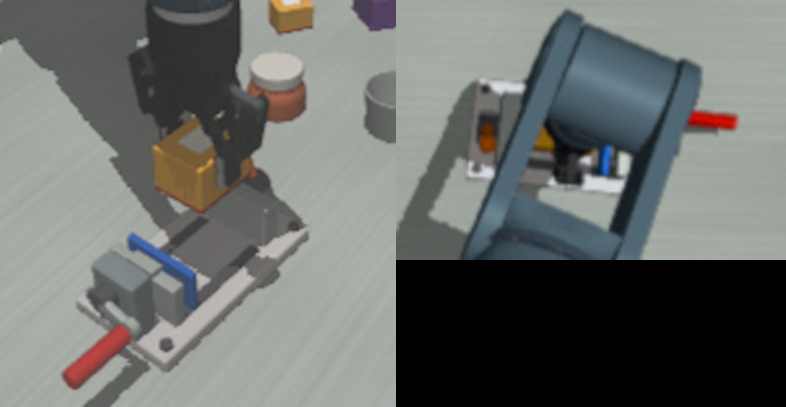

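Run:
```python
from v import *
S=cam('scene')
for u,v in ((203,210),(155,188)): print(V(onz(S,u/2.2+200-.3,v/2.2+160-.3,.110)))
# landmarks of the vise in scene: fixed jaw top-front? bed corners
for u,v in ((307,233),(163,367),(78,301)): print('bed',V(onz(S,u/2.2+200-.3,v/2.2+160-.3,.016)))
```

```text
[ 0.0254 -0.0186  0.11  ]
[-0.0273 -0.0236  0.11  ]
bed [0.0585 0.0952 0.016 ]
bed [ 0.0561 -0.1096  0.016 ]
bed [-0.0542 -0.1052  0.016 ]
```

Call:
servo_tool(steps=[{"dx": -0.01,"dy": -0.1,"dz": 0,"wx": 0,"wy": 0,"wz": 0},{"dx": -0.01,"dy": -0.1,"dz": -0.15,"wx": 0,"wy": 0,"wz": 0},{"dx": -0.01,"dy": -0.1,"dz": -0.3,"wx": 0,"wy": 0,"wz": 0},{"dx": -0.01,"dy": -0.1,"dz": -0.45,"wx": 0,"wy": 0,"wz": 0},{"dx": -0.01,"dy": -0.1,"dz": -0.55,"wx": 0,"wy": 0,"wz": 0}])

```text
time_s: 8.52
eef_pos: [0.5601, -0.1126, 0.065]
eef_rot: [0.0, 0.738, 0.675, 0.0]
wrist_force: [-0.5, -0.4, -2.1]
opening: 0.647
grasp_force: 64.9
```

Call:
servo_tool(steps=[{"dx": 0,"dy": 0,"dz": -0.1,"wx": 0,"wy": 0,"wz": 0},{"dx": 0,"dy": 0,"dz": -0.2,"wx": 0,"wy": 0,"wz": 0},{"dx": 0,"dy": 0,"dz": -0.3,"wx": 0,"wy": 0,"wz": 0},{"dx": 0,"dy": 0,"dz": -0.36,"wx": 0,"wy": 0,"wz": 0},{"dx": 0,"dy": 0,"dz": -0.375,"wx": 0,"wy": 0,"wz": 0}])

```text
time_s: 8.93
eef_pos: [0.5599, -0.112, 0.0279]
eef_rot: [-0.0, 0.738, 0.675, -0.0]
wrist_force: [-6.9, 1.5, 16.6]
opening: 0.648
grasp_force: 67.1
```

Call:
servo_tool(steps=[{"dx": 0,"dy": 0,"dz": 0,"wx": 0,"wy": 0,"wz": 0},{"dx": 0,"dy": 0,"dz": -0.01,"wx": 0,"wy": 0,"wz": 0},{"dx": 0,"dy": 0,"dz": -0.01,"wx": 0,"wy": 0,"wz": 0},{"dx": 0,"dy": 0,"dz": -0.01,"wx": 0,"wy": 0,"wz": 0},{"dx": 0,"dy": 0,"dz": -0.01,"wx": 0,"wy": 0,"wz": 0}])

```text
time_s: 9.35
eef_pos: [0.5602, -0.112, 0.028]
eef_rot: [0.0, 0.738, 0.675, -0.0]
wrist_force: [-4.0, 0.9, 8.7]
opening: 0.647
grasp_force: 66.1
```

Call:
servo_tool(steps=[{"dx": 0,"dy": 0,"dz": 0,"wx": 0,"wy": 0,"wz": 0},{"dx": 0,"dy": 0,"dz": 0,"wx": 0,"wy": 0,"wz": 0},{"dx": 0,"dy": 0,"dz": 0,"wx": 0,"wy": 0,"wz": 0},{"dx": 0,"dy": 0,"dz": 0,"wx": 0,"wy": 0,"wz": 0},{"dx": 0,"dy": 0,"dz": 0.05,"wx": 0,"wy": 0,"wz": 0}], jaw=0.85)

```text
time_s: 9.77
eef_pos: [0.5593, -0.1116, 0.031]
eef_rot: [-0.001, 0.738, 0.675, -0.0]
wrist_force: [-0.9, 0.9, -0.4]
opening: 0.85
grasp_force: 0.0
```

Call:
servo_tool(steps=[{"dx": 0,"dy": 0,"dz": 0.2,"wx": 0,"wy": 0,"wz": 0},{"dx": 0,"dy": 0,"dz": 0.4,"wx": 0,"wy": 0,"wz": 0},{"dx": 0,"dy": 0,"dz": 0.6,"wx": 0,"wy": 0,"wz": 0},{"dx": 0,"dy": 0,"dz": 0.8,"wx": 0,"wy": 0,"wz": 0},{"dx": 0,"dy": 0,"dz": 1,"wx": 0,"wy": 0,"wz": 0}])

```text
time_s: 10.18
eef_pos: [0.56, -0.1119, 0.1331]
eef_rot: [0.0, 0.738, 0.675, 0.0]
wrist_force: [0.8, 0.4, 0.0]
opening: 0.852
grasp_force: 0.0
```

Call:
servo_tool(steps=[{"dx": 0.05,"dy": -0.2,"dz": 0,"wx": 0,"wy": 0,"wz": 0},{"dx": 0.1,"dy": -0.4,"dz": 0,"wx": 0,"wy": 0,"wz": 0},{"dx": 0.15,"dy": -0.6,"dz": 0,"wx": 0,"wy": 0,"wz": 0},{"dx": 0.2,"dy": -0.8,"dz": 0,"wx": 0,"wy": 0,"wz": 0},{"dx": 0.2,"dy": -1,"dz": 0,"wx": 0,"wy": 0,"wz": 0}])

```text
time_s: 10.6
eef_pos: [0.5808, -0.2129, 0.1323]
eef_rot: [0.001, 0.738, 0.675, 0.0]
wrist_force: [0.4, -0.7, 0.5]
opening: 0.848
grasp_force: 0.0
```

Call:
servo_tool(steps=[{"dx": 0,"dy": -0.2,"dz": 0,"wx": 0,"wy": 0,"wz": 0},{"dx": 0,"dy": -0.4,"dz": 0,"wx": 0,"wy": 0,"wz": 0},{"dx": 0,"dy": -0.6,"dz": 0,"wx": 0,"wy": 0,"wz": 0},{"dx": 0,"dy": -0.7,"dz": 0,"wx": 0,"wy": 0,"wz": 0},{"dx": 0,"dy": -0.7,"dz": 0,"wx": 0,"wy": 0,"wz": 0}], jaw=0.6)

```text
time_s: 11.02
eef_pos: [0.5799, -0.2841, 0.132]
eef_rot: [0.0, 0.739, 0.674, -0.0]
wrist_force: [-0.1, -0.1, 0.2]
opening: 0.601
grasp_force: 0.0
```

Run:
```python
from v import *
S=cam('scene');T=cam('top'); a=cv2.resize(S['frame'][160:345,200:380],None,fx=2.2,fy=2.2,interpolation=2);b=cv2.resize(T['frame'][130:230,320:470],None,fx=2.6,fy=2.6,interpolation=2)
o=np.zeros((a.shape[0],a.shape[1]+b.shape[1],3),np.uint8);o[:,:a.shape[1]]=a;o[:b.shape[0],a.shape[1]:]=b
cv2.imwrite('pics/s4.png',o[:,:,::-1])
ob=ctrl.get_obs(); print(ob['eef_pos'],V(ob['eef_pos']),ob['eef_rot'],ob['opening'],ob['q'])
for q in ((0.0347,-.158,.0595),): print('handle est world',Wd((q)),proj(T,Wd(q)),proj(S,Wd(q)), 'tcp px',proj(T,ob['eef_pos']),proj(S,ob['eef_pos']))
```

```text
[ 0.5798 -0.2814  0.1317] [ 0.0353 -0.1686  0.1317] [-0.0004  0.738   0.6748  0.0002] 0.6019934494537269 [-0.6359  0.4294  1.5013  0.0005  1.2115 -0.5466]
handle est world [ 0.5802 -0.2709  0.0595] [440.8791 175.2559] [244.0211 322.3124] tcp px [450.8088 172.7933] [234.7881 297.7263]
```

View pics/s4.png

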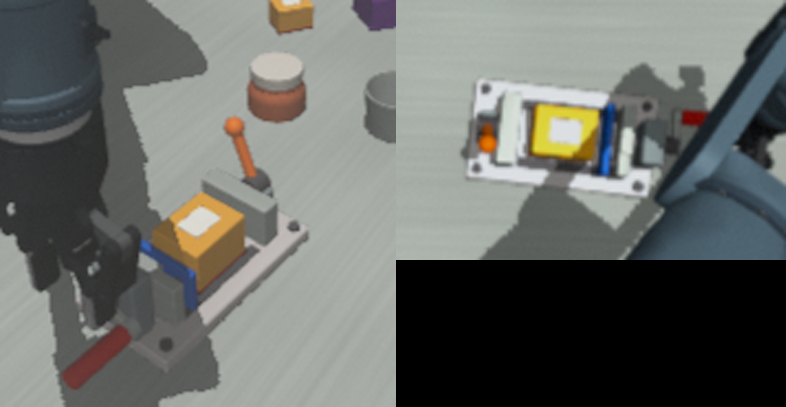

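Released: the cheese sits between the pad and the fixed jaw (top crop 532–600), the lever is still free, and the handle is just below the gripper. Next I'll grip the handle.

Call:
servo_tool(steps=[{"dx": -0.02,"dy": 0,"dz": -0.2,"wx": 0,"wy": 0,"wz": 0},{"dx": -0.02,"dy": 0,"dz": -0.4,"wx": 0,"wy": 0,"wz": 0},{"dx": -0.02,"dy": 0,"dz": -0.6,"wx": 0,"wy": 0,"wz": 0},{"dx": -0.02,"dy": 0,"dz": -0.8,"wx": 0,"wy": 0,"wz": 0},{"dx": -0.02,"dy": 0,"dz": -0.91,"wx": 0,"wy": 0,"wz": 0}])

```text
time_s: 11.53
eef_pos: [0.5769, -0.2793, 0.0383]
eef_rot: [-0.002, 0.737, 0.676, -0.0]
wrist_force: [-0.9, 0.4, 0.2]
opening: 0.597
grasp_force: 0.0
```

Call:
servo_tool(steps=[{"dx": 0,"dy": 0,"dz": 0,"wx": 0,"wy": 0,"wz": 0},{"dx": 0,"dy": 0,"dz": 0,"wx": 0,"wy": 0,"wz": 0},{"dx": 0,"dy": 0,"dz": 0,"wx": 0,"wy": 0,"wz": 0},{"dx": 0,"dy": 0,"dz": 0,"wx": 0,"wy": 0,"wz": 0},{"dx": 0,"dy": 0,"dz": 0,"wx": 0,"wy": 0,"wz": 0}], jaw=0.1)

```text
time_s: 11.95
eef_pos: [0.5768, -0.2814, 0.0418]
eef_rot: [-0.001, 0.738, 0.675, -0.001]
wrist_force: [-6.3, 3.0, 1.8]
opening: 0.184
grasp_force: 58.4
```

Call:
servo_tool(steps=[{"dx": 0,"dy": 0,"dz": 0,"wx": 0,"wy": 0,"wz": 0},{"dx": 0,"dy": 0,"dz": 0,"wx": 0,"wy": 0,"wz": 0},{"dx": 0,"dy": 0,"dz": 0,"wx": 0,"wy": 0,"wz": 0},{"dx": 0,"dy": 0,"dz": 0,"wx": 0,"wy": 0,"wz": 0},{"dx": 0,"dy": 0,"dz": 0,"wx": 0,"wy": 0,"wz": 0}])

```text
time_s: 12.37
eef_pos: [0.5768, -0.2813, 0.0418]
eef_rot: [-0.001, 0.738, 0.675, -0.001]
wrist_force: [-7.1, 2.0, 1.7]
opening: 0.185
grasp_force: 58.4
```

```bash
cat > circ.py <<'E'
import numpy as np,sys,json
# args: theta0, step rad/row, calls, [corr vise-x mm, z mm on the first call]
t,st,n=float(sys.argv[1]),float(sys.argv[2]),int(sys.argv[3]); cx,cz=(float(a)/100 for a in sys.argv[4:6]) if len(sys.argv)>4 else (0,0)
for k in range(n):
    rows=[]
    for i in range(1,6):
        a=t+st*i; x=.35*(np.sin(a)-np.sin(t))+cx*i/5*(k==0); z=.35*(np.cos(a)-np.cos(t))+cz*i/5*(k==0)
        rows.append("(%.3f %.3f %.3f)"%(x*.996,-x*.0895,z))
    t+=5*st; print("->%.2f"%t,*rows)
E
python3 circ.py 1.67 0.2 3 -1 0
```

```text
->2.67 (-0.016 0.001 -0.069) (-0.045 0.004 -0.133) (-0.086 0.008 -0.191) (-0.138 0.012 -0.239) (-0.198 0.018 -0.277)
->3.67 (-0.065 0.006 -0.025) (-0.133 0.012 -0.037) (-0.203 0.018 -0.035) (-0.271 0.024 -0.019) (-0.334 0.030 0.010)
->4.67 (-0.056 0.005 0.041) (-0.103 0.009 0.093) (-0.139 0.013 0.152) (-0.163 0.015 0.218) (-0.173 0.016 0.287)
```

Call:
servo_tool(steps=[{"dx": -0.016,"dy": 0.001,"dz": -0.069,"wx": 0,"wy": 0,"wz": 0},{"dx": -0.045,"dy": 0.004,"dz": -0.133,"wx": 0,"wy": 0,"wz": 0},{"dx": -0.086,"dy": 0.008,"dz": -0.191,"wx": 0,"wy": 0,"wz": 0},{"dx": -0.138,"dy": 0.012,"dz": -0.239,"wx": 0,"wy": 0,"wz": 0},{"dx": -0.198,"dy": 0.018,"dz": -0.277,"wx": 0,"wy": 0,"wz": 0}])

```text
time_s: 12.78
eef_pos: [0.5587, -0.2796, 0.0172]
eef_rot: [-0.0, 0.738, 0.675, 0.0]
wrist_force: [-7.8, 10.5, 28.0]
opening: 0.189
grasp_force: 61.2
```

```bash
python3 -c "
from v import *
o=ctrl.get_obs();print(V(o['eef_pos']+[0,0,.019]),o['eef_rot'],o['wrist_force'],o['torque'],o['opening'])"
```

```text
[ 0.014  -0.1686  0.0362] [-0.0001  0.7378  0.675   0.0004] [-7.8028 10.5157 27.9788] [ 1.9455  1.2708 -0.1605] 0.1890512448363336
```

```bash
python3 circ.py 2.66 0.2 1 0.5 4
```

```text
->3.66 (-0.064 0.006 -0.018) (-0.131 0.012 -0.023) (-0.200 0.018 -0.013) (-0.267 0.024 0.010) (-0.329 0.030 0.046)
```

Call:
servo_tool(steps=[{"dx": -0.064,"dy": 0.006,"dz": -0.005,"wx": 0,"wy": 0,"wz": 0},{"dx": -0.131,"dy": 0.012,"dz": 0,"wx": 0,"wy": 0,"wz": 0},{"dx": -0.2,"dy": 0.018,"dz": 0.005,"wx": 0,"wy": 0,"wz": 0},{"dx": -0.267,"dy": 0.024,"dz": 0.02,"wx": 0,"wy": 0,"wz": 0},{"dx": -0.329,"dy": 0.03,"dz": 0.046,"wx": 0,"wy": 0,"wz": 0}])

```text
time_s: 13.2
eef_pos: [0.5268, -0.277, 0.0193]
eef_rot: [0.002, 0.738, 0.675, 0.001]
wrist_force: [5.2, 3.4, -2.6]
opening: 0.189
grasp_force: 59.0
```

```bash
python3 -c "
from v import *
o=ctrl.get_obs();p=V(o['eef_pos']+[0,0,.019]);r=p-[-.0022,0,.0672];print(p,np.hypot(r[0],r[2]),np.arctan2(r[0],r[2])%6.283,o['wrist_force'],o['torque'],o['opening'])"; python3 circ.py 3.66 0.2 1
```

```text
[-0.0179 -0.1688  0.0383] 0.03293930105520788 3.639756172484846 [ 5.249   3.3974 -2.5901] [ 0.395  -0.7829 -0.193 ] 0.18890940865247652
->4.66 (-0.057 0.005 0.041) (-0.104 0.009 0.092) (-0.141 0.013 0.151) (-0.165 0.015 0.217) (-0.175 0.016 0.286)
```

Call:
servo_tool(steps=[{"dx": -0.057,"dy": 0.005,"dz": 0.041,"wx": 0,"wy": 0,"wz": 0},{"dx": -0.104,"dy": 0.009,"dz": 0.092,"wx": 0,"wy": 0,"wz": 0},{"dx": -0.141,"dy": 0.013,"dz": 0.151,"wx": 0,"wy": 0,"wz": 0},{"dx": -0.165,"dy": 0.015,"dz": 0.217,"wx": 0,"wy": 0,"wz": 0},{"dx": -0.175,"dy": 0.016,"dz": 0.286,"wx": 0,"wy": 0,"wz": 0}])

```text
time_s: 13.62
eef_pos: [0.5077, -0.2752, 0.0472]
eef_rot: [0.0, 0.738, 0.675, 0.0]
wrist_force: [4.2, 3.4, -5.3]
opening: 0.185
grasp_force: 58.8
```

```bash
cat > st.py <<'E'
from v import *
o=ctrl.get_obs();p=V(o['eef_pos']+[0,0,.019]);r=p-[-.0022,0,.0672];print(p,np.hypot(r[0],r[2]),np.arctan2(r[0],r[2])%6.283,o['wrist_force'],o['torque'],o['opening'])
E
python3 st.py; python3 circ.py 4.66 0.2 4
```

```text
[-0.0371 -0.1688  0.0662] 0.03491922379238102 4.682809822998066 [ 4.1772  3.4162 -5.2565] [ 0.4077 -0.7018 -0.3171] 0.18513674835560776
->5.66 (0.003 -0.000 0.070) (0.020 -0.002 0.138) (0.050 -0.005 0.201) (0.092 -0.008 0.256) (0.145 -0.013 0.303)
->6.66 (0.060 -0.005 0.035) (0.126 -0.011 0.057) (0.195 -0.018 0.066) (0.265 -0.024 0.060) (0.332 -0.030 0.041)
->7.66 (0.062 -0.006 -0.032) (0.116 -0.010 -0.076) (0.161 -0.014 -0.130) (0.194 -0.017 -0.191) (0.214 -0.019 -0.258)
->8.66 (0.007 -0.001 -0.070) (-0.001 0.000 -0.139) (-0.022 0.002 -0.206) (-0.056 0.005 -0.267) (-0.101 0.009 -0.320)
```

Tracking well, with low force.

Call:
servo_tool(steps=[{"dx": 0.003,"dy": 0,"dz": 0.07,"wx": 0,"wy": 0,"wz": 0},{"dx": 0.02,"dy": -0.002,"dz": 0.138,"wx": 0,"wy": 0,"wz": 0},{"dx": 0.05,"dy": -0.005,"dz": 0.201,"wx": 0,"wy": 0,"wz": 0},{"dx": 0.092,"dy": -0.008,"dz": 0.256,"wx": 0,"wy": 0,"wz": 0},{"dx": 0.145,"dy": -0.013,"dz": 0.303,"wx": 0,"wy": 0,"wz": 0}])

```text
time_s: 14.03
eef_pos: [0.5205, -0.2764, 0.0768]
eef_rot: [-0.002, 0.738, 0.675, -0.001]
wrist_force: [-8.2, 2.9, 2.0]
opening: 0.187
grasp_force: 59.6
```

Call:
servo_tool(steps=[{"dx": 0.06,"dy": -0.005,"dz": 0.035,"wx": 0,"wy": 0,"wz": 0},{"dx": 0.126,"dy": -0.011,"dz": 0.057,"wx": 0,"wy": 0,"wz": 0},{"dx": 0.195,"dy": -0.018,"dz": 0.066,"wx": 0,"wy": 0,"wz": 0},{"dx": 0.265,"dy": -0.024,"dz": 0.06,"wx": 0,"wy": 0,"wz": 0},{"dx": 0.332,"dy": -0.03,"dz": 0.041,"wx": 0,"wy": 0,"wz": 0}])

```text
time_s: 14.45
eef_pos: [0.5562, -0.2797, 0.0824]
eef_rot: [-0.0, 0.738, 0.675, -0.0]
wrist_force: [-3.6, 5.9, 2.9]
opening: 0.188
grasp_force: 59.8
```

Call:
servo_tool(steps=[{"dx": 0.062,"dy": -0.006,"dz": -0.032,"wx": 0,"wy": 0,"wz": 0},{"dx": 0.116,"dy": -0.01,"dz": -0.076,"wx": 0,"wy": 0,"wz": 0},{"dx": 0.161,"dy": -0.014,"dz": -0.13,"wx": 0,"wy": 0,"wz": 0},{"dx": 0.194,"dy": -0.017,"dz": -0.191,"wx": 0,"wy": 0,"wz": 0},{"dx": 0.214,"dy": -0.019,"dz": -0.258,"wx": 0,"wy": 0,"wz": 0}])

```text
time_s: 14.87
eef_pos: [0.5773, -0.2815, 0.0558]
eef_rot: [-0.0, 0.738, 0.675, -0.0]
wrist_force: [-6.4, 5.5, 3.4]
opening: 0.181
grasp_force: 59.8
```

```bash
python3 st.py
python3 - <<'E'
from v import *
T=cam('top');S=cam('scene')
a=cv2.resize(S['frame'][160:345,200:380],None,fx=2.2,fy=2.2,interpolation=2);b=cv2.resize(T['frame'][130:230,320:470],None,fx=2.6,fy=2.6,interpolation=2)
o=np.zeros((a.shape[0],a.shape[1]+b.shape[1],3),np.uint8);o[:,:a.shape[1]]=a;o[:b.shape[0],a.shape[1]:]=b
cv2.imwrite('pics/s5.png',o[:,:,::-1])
E
```

```text
[ 0.0327 -0.1689  0.0748] 0.03572231522321383 1.3550321341279639 [-6.3627  5.5086  3.4441] [ 0.8419  0.909  -0.1895] 0.18071599880277178
```

View pics/s5.png

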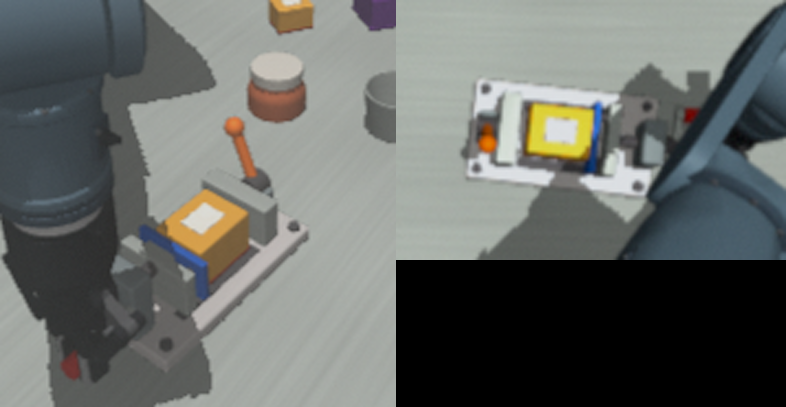

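The pad has closed onto the cheese (top crop x about 598), and about 9 mm remains to the fixed jaw. That matches a crank angle of 7.64 rad, so I'll continue.

```bash
python3 circ.py 7.66 0.2 4
```

```text
->8.66 (0.007 -0.001 -0.070) (-0.001 0.000 -0.139) (-0.022 0.002 -0.206) (-0.056 0.005 -0.267) (-0.101 0.009 -0.320)
->9.66 (-0.055 0.005 -0.043) (-0.117 0.011 -0.074) (-0.184 0.017 -0.093) (-0.254 0.023 -0.097) (-0.323 0.029 -0.088)
->10.66 (-0.066 0.006 0.023) (-0.126 0.011 0.059) (-0.177 0.016 0.106) (-0.219 0.020 0.162) (-0.248 0.022 0.225)
->11.66 (-0.016 0.001 0.068) (-0.019 0.002 0.138) (-0.007 0.001 0.207) (0.017 -0.002 0.272) (0.055 -0.005 0.331)
```

Call:
servo_tool(steps=[{"dx": 0.007,"dy": -0.001,"dz": -0.07,"wx": 0,"wy": 0,"wz": 0},{"dx": -0.001,"dy": 0,"dz": -0.139,"wx": 0,"wy": 0,"wz": 0},{"dx": -0.022,"dy": 0.002,"dz": -0.206,"wx": 0,"wy": 0,"wz": 0},{"dx": -0.056,"dy": 0.005,"dz": -0.267,"wx": 0,"wy": 0,"wz": 0},{"dx": -0.101,"dy": 0.009,"dz": -0.32,"wx": 0,"wy": 0,"wz": 0}])

```text
time_s: 15.38
eef_pos: [0.5671, -0.2805, 0.0244]
eef_rot: [-0.0, 0.738, 0.675, 0.0]
wrist_force: [-4.4, 7.4, 11.8]
opening: 0.181
grasp_force: 60.6
```

Call:
servo_tool(steps=[{"dx": -0.055,"dy": 0.005,"dz": -0.043,"wx": 0,"wy": 0,"wz": 0},{"dx": -0.117,"dy": 0.011,"dz": -0.074,"wx": 0,"wy": 0,"wz": 0},{"dx": -0.184,"dy": 0.017,"dz": -0.093,"wx": 0,"wy": 0,"wz": 0},{"dx": -0.254,"dy": 0.023,"dz": -0.097,"wx": 0,"wy": 0,"wz": 0},{"dx": -0.323,"dy": 0.029,"dz": -0.088,"wx": 0,"wy": 0,"wz": 0}])

```text
time_s: 15.8
eef_pos: [0.5368, -0.278, 0.0159]
eef_rot: [0.002, 0.738, 0.675, 0.001]
wrist_force: [6.2, 6.8, 0.5]
opening: 0.183
grasp_force: 59.6
```

Call:
servo_tool(steps=[{"dx": -0.066,"dy": 0.006,"dz": 0.023,"wx": 0,"wy": 0,"wz": 0},{"dx": -0.126,"dy": 0.011,"dz": 0.059,"wx": 0,"wy": 0,"wz": 0},{"dx": -0.177,"dy": 0.016,"dz": 0.106,"wx": 0,"wy": 0,"wz": 0},{"dx": -0.219,"dy": 0.02,"dz": 0.162,"wx": 0,"wy": 0,"wz": 0},{"dx": -0.248,"dy": 0.022,"dz": 0.225,"wx": 0,"wy": 0,"wz": 0}])

```text
time_s: 16.22
eef_pos: [0.5103, -0.2755, 0.0372]
eef_rot: [0.0, 0.738, 0.675, 0.001]
wrist_force: [4.1, 4.4, -5.7]
opening: 0.185
grasp_force: 59.0
```

```bash
python3 st.py
```

```text
[-0.0345 -0.1688  0.0562] 0.03415169433211165 4.384240453704352 [ 4.0758  4.3572 -5.6535] [ 0.6243 -0.591  -0.257 ] 0.1852884062405181
```

Call:
servo_tool(steps=[{"dx": -0.016,"dy": 0.001,"dz": 0.068,"wx": 0,"wy": 0,"wz": 0},{"dx": -0.019,"dy": 0.002,"dz": 0.138,"wx": 0,"wy": 0,"wz": 0},{"dx": -0.007,"dy": 0.001,"dz": 0.207,"wx": 0,"wy": 0,"wz": 0},{"dx": 0.017,"dy": -0.002,"dz": 0.272,"wx": 0,"wy": 0,"wz": 0},{"dx": 0.055,"dy": -0.005,"dz": 0.331,"wx": 0,"wy": 0,"wz": 0}])

```text
time_s: 16.63
eef_pos: [0.5139, -0.2758, 0.0699]
eef_rot: [-0.002, 0.738, 0.675, -0.001]
wrist_force: [-6.0, 3.4, -3.1]
opening: 0.187
grasp_force: 59.2
```

```bash
python3 st.py; python3 circ.py 11.66 0.12 3
```

```text
[-0.0309 -0.1688  0.0889] 0.035965429789647174 5.358957733530692 [-5.9993  3.3984 -3.112 ] [ 0.5702  0.9141 -0.1096] 0.18708087365895829
->12.26 (0.028 -0.002 0.031) (0.059 -0.005 0.059) (0.093 -0.008 0.083) (0.130 -0.012 0.103) (0.169 -0.015 0.118)
->12.86 (0.041 -0.004 0.010) (0.082 -0.007 0.016) (0.124 -0.011 0.016) (0.165 -0.015 0.011) (0.206 -0.019 0.001)
->13.46 (0.039 -0.004 -0.015) (0.076 -0.007 -0.034) (0.111 -0.010 -0.057) (0.143 -0.013 -0.085) (0.171 -0.015 -0.116)
```

Call:
servo_tool(steps=[{"dx": 0.028,"dy": -0.002,"dz": 0.031,"wx": 0,"wy": 0,"wz": 0},{"dx": 0.059,"dy": -0.005,"dz": 0.059,"wx": 0,"wy": 0,"wz": 0},{"dx": 0.093,"dy": -0.008,"dz": 0.083,"wx": 0,"wy": 0,"wz": 0},{"dx": 0.13,"dy": -0.012,"dz": 0.103,"wx": 0,"wy": 0,"wz": 0},{"dx": 0.169,"dy": -0.015,"dz": 0.118,"wx": 0,"wy": 0,"wz": 0}])

```text
time_s: 17.05
eef_pos: [0.5311, -0.2775, 0.0827]
eef_rot: [-0.001, 0.738, 0.675, -0.001]
wrist_force: [-8.1, 6.5, 6.3]
opening: 0.187
grasp_force: 60.2
```

Call:
servo_tool(steps=[{"dx": 0.041,"dy": -0.004,"dz": 0.01,"wx": 0,"wy": 0,"wz": 0},{"dx": 0.082,"dy": -0.007,"dz": 0.016,"wx": 0,"wy": 0,"wz": 0},{"dx": 0.124,"dy": -0.011,"dz": 0.016,"wx": 0,"wy": 0,"wz": 0},{"dx": 0.165,"dy": -0.015,"dz": 0.011,"wx": 0,"wy": 0,"wz": 0},{"dx": 0.206,"dy": -0.019,"dz": 0.001,"wx": 0,"wy": 0,"wz": 0}])

```text
time_s: 17.47
eef_pos: [0.5531, -0.2794, 0.0834]
eef_rot: [-0.0, 0.738, 0.675, -0.0]
wrist_force: [-5.1, 6.2, 4.5]
opening: 0.184
grasp_force: 60.1
```

```bash
python3 st.py
```

```text
[ 0.0085 -0.1689  0.1024] 0.036756612829688534 0.2943300147184252 [-5.1126  6.2142  4.4812] [ 1.2399  0.7621 -0.174 ] 0.18369799800049652
```

Call:
servo_tool(steps=[{"dx": 0.039,"dy": -0.004,"dz": -0.015,"wx": 0,"wy": 0,"wz": 0},{"dx": 0.076,"dy": -0.007,"dz": -0.034,"wx": 0,"wy": 0,"wz": 0},{"dx": 0.111,"dy": -0.01,"dz": -0.057,"wx": 0,"wy": 0,"wz": 0},{"dx": 0.14,"dy": -0.013,"dz": -0.083,"wx": 0,"wy": 0,"wz": 0},{"dx": 0.14,"dy": -0.013,"dz": -0.083,"wx": 0,"wy": 0,"wz": 0}])

```text
time_s: 17.88
eef_pos: [0.5676, -0.2807, 0.0746]
eef_rot: [0.0, 0.738, 0.675, 0.0]
wrist_force: [-2.1, 6.1, 3.4]
opening: 0.186
grasp_force: 59.9
```

```bash
python3 st.py
python3 - <<'E'
from v import *
T=cam('top');S=cam('scene')
a=cv2.resize(S['frame'][225:325,240:345],None,fx=4,fy=4,interpolation=2);b=cv2.resize(T['frame'][145:215,335:430],None,fx=4,fy=4,interpolation=2)
o=np.zeros((a.shape[0],a.shape[1]+b.shape[1],3),np.uint8);o[:,:a.shape[1]]=a;o[:b.shape[0],a.shape[1]:]=b
cv2.imwrite('pics/s6.png',o[:,:,::-1]);print(o.shape)
E
```

```text
[ 0.023  -0.1689  0.0936] 0.036511221261506466 0.7614177399941432 [-2.0661  6.0631  3.4169] [ 1.1027  0.3677 -0.2396] 0.18588948503579072
(400, 800, 3)
```

View pics/s6.png

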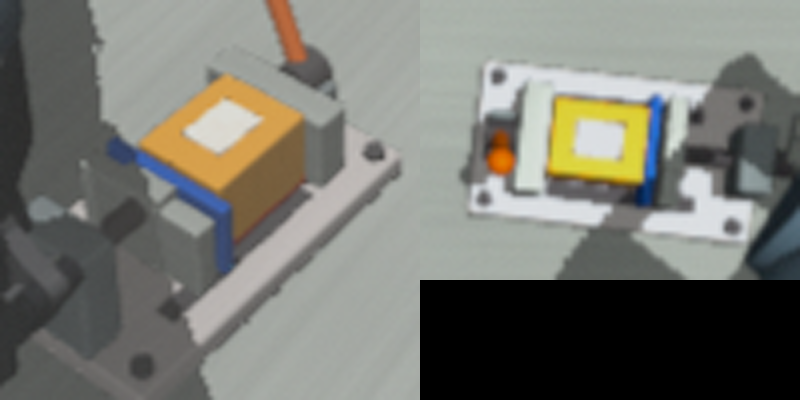

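Cheese and pad are in contact with the fixed jaw. The pad-to-plate spacing in the top view shrank by about 4 mm, matching crank 13.3 rad (1.55 past touch). I'll release the handle and go to the lever's -x side.

Call:
servo_tool(steps=[{"dx": 0,"dy": 0,"dz": 0,"wx": 0,"wy": 0,"wz": 0},{"dx": 0,"dy": 0,"dz": 0,"wx": 0,"wy": 0,"wz": 0},{"dx": 0,"dy": 0,"dz": 0,"wx": 0,"wy": 0,"wz": 0},{"dx": 0,"dy": 0,"dz": 0,"wx": 0,"wy": 0,"wz": 0},{"dx": 0,"dy": 0,"dz": 0,"wx": 0,"wy": 0,"wz": 0}], jaw=0.6)

```text
time_s: 18.4
eef_pos: [0.567, -0.2815, 0.0738]
eef_rot: [0.001, 0.738, 0.675, -0.0]
wrist_force: [-0.2, 0.4, 0.7]
opening: 0.596
grasp_force: 0.0
```

Call:
servo_tool(steps=[{"dx": 0,"dy": 0,"dz": 0.2,"wx": 0,"wy": 0,"wz": 0},{"dx": 0,"dy": 0,"dz": 0.4,"wx": 0,"wy": 0,"wz": 0},{"dx": 0,"dy": 0,"dz": 0.6,"wx": 0,"wy": 0,"wz": 0},{"dx": 0,"dy": 0,"dz": 0.8,"wx": 0,"wy": 0,"wz": 0},{"dx": 0,"dy": 0,"dz": 1,"wx": 0,"wy": 0,"wz": 0}])

```text
time_s: 18.82
eef_pos: [0.5666, -0.2811, 0.1744]
eef_rot: [0.0, 0.738, 0.675, -0.0]
wrist_force: [0.1, 0.5, 0.4]
opening: 0.602
grasp_force: 0.0
```

Call:
servo_tool(steps=[{"dx": -0.1,"dy": 0.18,"dz": 0,"wx": 0,"wy": 0,"wz": 0},{"dx": -0.2,"dy": 0.36,"dz": 0,"wx": 0,"wy": 0,"wz": 0},{"dx": -0.3,"dy": 0.54,"dz": 0,"wx": 0,"wy": 0,"wz": 0},{"dx": -0.4,"dy": 0.72,"dz": 0,"wx": 0,"wy": 0,"wz": 0},{"dx": -0.5,"dy": 0.9,"dz": 0,"wx": 0,"wy": 0,"wz": 0}], jaw=0)

```text
time_s: 19.23
eef_pos: [0.5162, -0.1904, 0.1735]
eef_rot: [0.0, 0.738, 0.675, -0.0]
wrist_force: [-0.0, -0.0, -0.4]
opening: -0.002
grasp_force: 0.0
```

Call:
servo_tool(steps=[{"dx": -0.1,"dy": 0.18,"dz": 0,"wx": 0,"wy": 0,"wz": 0},{"dx": -0.2,"dy": 0.36,"dz": 0,"wx": 0,"wy": 0,"wz": 0},{"dx": -0.3,"dy": 0.54,"dz": 0,"wx": 0,"wy": 0,"wz": 0},{"dx": -0.4,"dy": 0.72,"dz": 0,"wx": 0,"wy": 0,"wz": 0},{"dx": -0.45,"dy": 0.9,"dz": 0,"wx": 0,"wy": 0,"wz": 0}])

```text
time_s: 19.65
eef_pos: [0.4707, -0.1002, 0.1734]
eef_rot: [0.0, 0.738, 0.675, -0.0]
wrist_force: [0.3, 0.2, -0.3]
opening: -0.001
grasp_force: 0.0
```

Call:
servo_tool(steps=[{"dx": 0,"dy": 0.18,"dz": 0,"wx": 0,"wy": 0,"wz": 0},{"dx": 0,"dy": 0.36,"dz": 0,"wx": 0,"wy": 0,"wz": 0},{"dx": 0,"dy": 0.54,"dz": 0,"wx": 0,"wy": 0,"wz": 0},{"dx": 0,"dy": 0.72,"dz": 0,"wx": 0,"wy": 0,"wz": 0},{"dx": 0,"dy": 0.83,"dz": 0,"wx": 0,"wy": 0,"wz": 0}])

```text
time_s: 20.07
eef_pos: [0.4717, -0.0166, 0.1735]
eef_rot: [0.0, 0.738, 0.675, 0.0]
wrist_force: [0.3, 0.0, 0.7]
opening: 0.002
grasp_force: 0.0
```

Call:
servo_tool(steps=[{"dx": 0,"dy": 0,"dz": -0.2,"wx": 0,"wy": 0,"wz": 0},{"dx": 0,"dy": 0,"dz": -0.4,"wx": 0,"wy": 0,"wz": 0},{"dx": 0,"dy": 0,"dz": -0.6,"wx": 0,"wy": 0,"wz": 0},{"dx": 0,"dy": 0,"dz": -0.75,"wx": 0,"wy": 0,"wz": 0},{"dx": 0,"dy": 0,"dz": -0.75,"wx": 0,"wy": 0,"wz": 0}])

```text
time_s: 20.48
eef_pos: [0.4695, -0.0175, 0.0954]
eef_rot: [-0.002, 0.738, 0.675, -0.001]
wrist_force: [-0.8, -1.2, -0.4]
opening: -0.0
grasp_force: 0.0
```

```bash
python3 st.py
python3 - <<'E'
from v import *
T=cam('top');S=cam('scene')
a=cv2.resize(S['frame'][160:330,220:350],None,fx=3,fy=3,interpolation=2);b=cv2.resize(T['frame'][145:215,335:430],None,fx=4,fy=4,interpolation=2)
o=np.zeros((a.shape[0],a.shape[1]+b.shape[1],3),np.uint8);o[:,:a.shape[1]]=a;o[:b.shape[0],a.shape[1]:]=b
cv2.imwrite('pics/s7.png',o[:,:,::-1]);print(o.shape)
E
```

```text
[-0.0983  0.0845  0.1144] 0.10706837453641493 5.1691713882030434 [-0.7786 -1.2054 -0.3752] [-0.0236 -0.0039 -0.021 ] -0.0003670642894690608
(510, 770, 3)
```

View pics/s7.png

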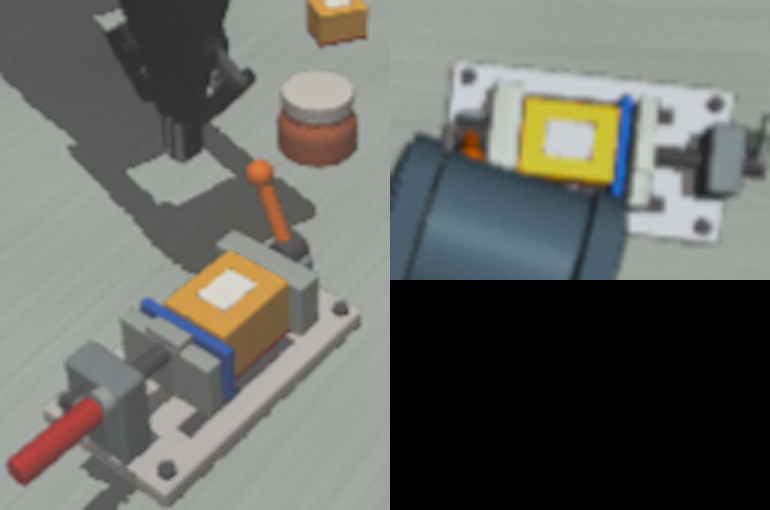

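The cheese is clamped between pad and jaw, and the closed fingers are on the lever's -x side. Pushing toward +x.

Call:
servo_tool(steps=[{"dx": 0.14,"dy": -0.013,"dz": 0,"wx": 0,"wy": 0,"wz": 0},{"dx": 0.28,"dy": -0.025,"dz": 0,"wx": 0,"wy": 0,"wz": 0},{"dx": 0.42,"dy": -0.038,"dz": 0,"wx": 0,"wy": 0,"wz": 0},{"dx": 0.56,"dy": -0.05,"dz": 0,"wx": 0,"wy": 0,"wz": 0},{"dx": 0.7,"dy": -0.063,"dz": 0,"wx": 0,"wy": 0,"wz": 0}])

```text
time_s: 21.0
eef_pos: [0.543, -0.0246, 0.1001]
eef_rot: [0.001, 0.738, 0.675, 0.0]
wrist_force: [-2.5, -0.3, 1.3]
opening: -0.002
grasp_force: 1.1
```

Call:
servo_tool(steps=[{"dx": 0.06,"dy": -0.005,"dz": 0,"wx": 0,"wy": 0,"wz": 0},{"dx": 0.12,"dy": -0.011,"dz": 0,"wx": 0,"wy": 0,"wz": 0},{"dx": 0.18,"dy": -0.016,"dz": 0,"wx": 0,"wy": 0,"wz": 0},{"dx": 0.24,"dy": -0.022,"dz": 0,"wx": 0,"wy": 0,"wz": 0},{"dx": 0.3,"dy": -0.027,"dz": 0,"wx": 0,"wy": 0,"wz": 0}])

```text
time_s: 21.42
eef_pos: [0.5713, -0.0268, 0.098]
eef_rot: [-0.001, 0.738, 0.675, -0.0]
wrist_force: [-2.0, 1.1, -2.0]
opening: 0.0
grasp_force: 1.1
```

```bash
python3 st.py
```

```text
[0.004  0.0843 0.117 ] 0.05017503493722234 0.12421847379963993 [-2.0491  1.1169 -2.0238] [0.0337 0.4078 0.0277] 0.00015878261992197058
```

Pushing at about 2 N and still moving, so I'll continue to the stop.

Call:
servo_tool(steps=[{"dx": 0.03,"dy": -0.003,"dz": 0,"wx": 0,"wy": 0,"wz": 0},{"dx": 0.06,"dy": -0.005,"dz": 0,"wx": 0,"wy": 0,"wz": 0},{"dx": 0.09,"dy": -0.008,"dz": 0,"wx": 0,"wy": 0,"wz": 0},{"dx": 0.12,"dy": -0.011,"dz": 0,"wx": 0,"wy": 0,"wz": 0},{"dx": 0.12,"dy": -0.011,"dz": 0,"wx": 0,"wy": 0,"wz": 0}])

```text
time_s: 21.83
eef_pos: [0.5808, -0.0275, 0.0975]
eef_rot: [-0.003, 0.738, 0.675, -0.003]
wrist_force: [-13.7, 0.4, 6.1]
opening: 0.0
grasp_force: 7.1
```

```bash
python3 st.py
```

```text
[0.0135 0.0844 0.1165] 0.05172015447086323 0.3082684235260516 [-13.6537   0.4217   6.0529] [0.0958 2.0207 0.0547] 0.00048803608248973077
```

The force jumped to 14 N, so the lever is at its stop. I'll back off, retreat upward and check.

Call:
servo_tool(steps=[{"dx": -0.1,"dy": 0.009,"dz": 0,"wx": 0,"wy": 0,"wz": 0},{"dx": -0.2,"dy": 0.018,"dz": 0.1,"wx": 0,"wy": 0,"wz": 0},{"dx": -0.35,"dy": 0.03,"dz": 0.3,"wx": 0,"wy": 0,"wz": 0},{"dx": -0.5,"dy": 0.04,"dz": 0.5,"wx": 0,"wy": 0,"wz": 0},{"dx": -0.7,"dy": 0.06,"dz": 0.7,"wx": 0,"wy": 0,"wz": 0}])

```text
time_s: 22.25
eef_pos: [0.5143, -0.0223, 0.1695]
eef_rot: [0.001, 0.738, 0.675, 0.001]
wrist_force: [0.0, -0.1, -0.5]
opening: 0.001
grasp_force: 0.0
```

Call:
servo_tool(steps=[{"dx": -0.1,"dy": 0.2,"dz": 0.1,"wx": 0,"wy": 0,"wz": 0},{"dx": -0.2,"dy": 0.4,"dz": 0.2,"wx": 0,"wy": 0,"wz": 0},{"dx": -0.3,"dy": 0.6,"dz": 0.2,"wx": 0,"wy": 0,"wz": 0},{"dx": -0.4,"dy": 0.8,"dz": 0.2,"wx": 0,"wy": 0,"wz": 0},{"dx": -0.4,"dy": 1,"dz": 0.2,"wx": 0,"wy": 0,"wz": 0}])

```text
time_s: 22.67
eef_pos: [0.4731, 0.0789, 0.1892]
eef_rot: [0.001, 0.738, 0.675, 0.001]
wrist_force: [0.1, -0.6, 0.4]
opening: -0.003
grasp_force: 0.0
```

Run:
```python
from v import *
T=cam('top');S=cam('scene')
a=cv2.resize(S['frame'][180:330,220:350],None,fx=3,fy=3,interpolation=2);b=cv2.resize(T['frame'][145:215,335:430],None,fx=4,fy=4,interpolation=2)
o=np.zeros((a.shape[0],a.shape[1]+b.shape[1],3),np.uint8);o[:,:a.shape[1]]=a;o[:b.shape[0],a.shape[1]:]=b
cv2.imwrite('pics/s8.png',o[:,:,::-1])
for n,c,box in (('T',T,(345,160,362,200)),('S',S,(290,200,345,255))):
  for r in comps(c['frame'],(3,140,90),(18,255,255),box,5)[1]: print(n,r[0],r[1])
for lk in (0,1.2):
  a=lk-.593; q=Wd((-.0025+.065*np.sin(a),.085,.052+.065*np.cos(a))); print(lk,proj(T,q),proj(S,q))
```

```text
T [356.2 168.2] [353 161   8  17  76]
S [325.9 233.3] [316 227  18  16  89]
S [300.8 249.6] [290 244  25  11 107]
0 [354.9386 190.1955] [301.2821 218.3271]
1.2 [357.744  164.1698] [328.3857 231.8278]
```

View pics/s8.png

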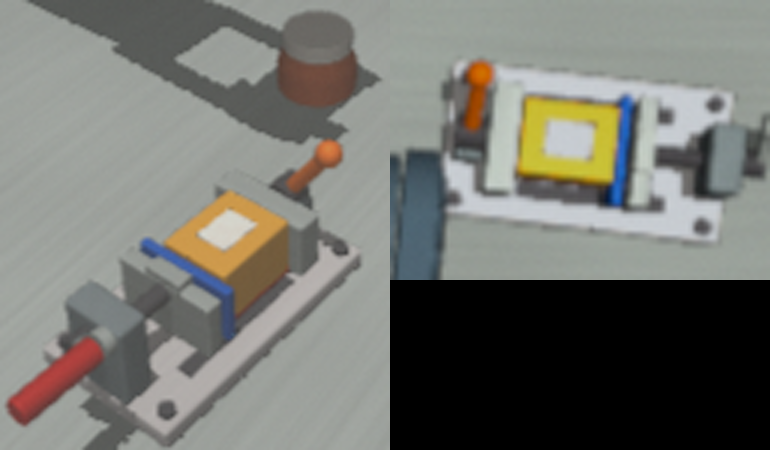

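The ball is at scene (329,231) and top (357.5,163), matching the predicted locked positions of (328,232) and (358,164). The cheese is clamped square, so I'm handing in.

```bash
python3 -c "
from bench import workorder
print(workorder.hand_in())"
```

```text
the job is handed in; nothing more can be done
None
```

The cheese is clamped in the vise with the pad pressed in about 4 mm, the cam lever is flipped to its stop, and the job is handed in; the hand-in gave no verdict.

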